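# Fit the target plug in the dropout jig and hold the inspection mirror on it

### The job

Take the orange target plug out of its tray compartment and push it upright and fully home into the hole of the blue dropout jig. Then take the sprung inspection mirror by its red handle and swing it until the black camera sees the orange plug in the middle of the mirror, and finish still holding it there by the handle, because the spring swings it away if you let go. Leave the other plugs, tools and parts where they are.

Things in the scene. Friction and masses are not known exactly. Their poses are not given: they have to be found in the camera images.
- plug: Orange target plug, loose, 54 mm tall, standing upright in one of the tray's three compartments: aluminium stem 20 mm diameter and 22 mm long below, orange round head 30 mm diameter and 32 mm tall above. Origin at the centre of the stem's foot, z up along the plug. 30 to 65 g.
- plug_head (a point): Centre of the orange head, on the plug's axis, 38 mm above its foot. This is the marker that the camera must see.
- tray: Grey open tray, fixed, 125 mm (x) by 250 mm (y) by 30 mm high, walls and floor 4 to 5 mm thick, two dividers make three compartments of about 117 by 78 mm side by side along y. Each holds one plug near its middle. Origin at the centre of the underside.
- jig: Dropout jig, fixed: blue block 56 by 56 mm whose top is 90 mm above the table, on a steel base plate 90 (x) by 100 (y) mm. A dark steel plate 6 mm thick and 50 mm wide (along x, from x = 20 to 70 mm), its top 138 mm above the table, stands at y = -43 mm. Origin at the centre of the underside.
- jig_hole (a point): Centre of the mouth of the jig's vertical hole, in the block's top face. Hole 22 mm diameter, 27 mm deep; with the plug fully home its head rests on the block and its foot is 22 mm below this point. Axes as the jig's.
- unit: Inspection unit, fixed: mirror post, and a black camera on a second post, joined by a low aluminium rail. Origin on the table directly under the mirror's pivot. The camera lens is at x = 228 mm, y = -83 mm, 110 mm above the table in this frame, 243 mm from the pivot; the camera looks level at the pivot and does not move relative to the unit.
- pivot (a point): Centre of the mirror glass, on its vertical pivot axis (which lies in the glass surface), 110 mm above the table. Mirror 72 by 72 mm in a blue frame, bottom 74 mm and top 146 mm above the table. The camera sees the plug mid-mirror when the glass's outward normal halves the level angle between pivot-to-lens and pivot-to-plug.
- mirror (a joint): Swing of the mirror about its vertical pivot, rad: 0 at its spring-loaded rest (there the glass faces 0.52 rad clockwise, from above, of the unit's x axis), growing anticlockwise seen from above, up to 1.5. A spring drives it back to 0; holding it takes about 1 N to 4 N at the handle, more the further it is swung.
- mirror_handle: Red upright round pin, 14 mm diameter, free to spin on its own axis, by which the mirror is swung. It stands straight behind the mirror, its axis 90 mm from the pivot, opposite to the way the glass faces, on a thin steel arm (arm's top 115 mm above the table); pin top 167 mm above the table. Origin at the pin's foot, 105 mm above the table.
- handle_grip (a point): Point on the red pin's axis, 150 mm above the table, where to grip it from above.
- sightline: The camera's line of sight after it is reflected in the middle of the mirror (an imaginary line, nothing to see or touch). Origin at the pivot point; its x axis points along the reflected line, level; it turns by twice the mirror's angle. The plug is seen mid-mirror when it lies on this x axis (y = 0).
- plug_blue: Plug of the same shape with a blue head, in another tray compartment; leave.
- plug_black: Plug of the same shape with a black head, in another tray compartment; leave.
- wrench: Loose wrench on the blue mat; leave.
- screwdriver: Loose blue screwdriver on the blue mat; leave.
- lube: Loose green bottle, 50 mm diameter, 120 mm tall; leave.
- cassette: Loose stack of sprocket discs, 100 mm diameter, about 36 mm tall; leave.
- bearing: Loose steel ring, 42 mm diameter, 12 mm tall; leave.
Things that resemble listed ones, but are neither listed nor needed, are in the scene too. Several things have the shape of the plug; the one meant has the colours described above.

How it is judged:
On the way, in this order (a step that is already met when the one before it is completed fails the run):
1. the orange plug is fully home in the jig's hole (horizontal distance between plug and jig_hole below 0.005 m and z of plug in the frame of jig_hole below -0.019 m and angle between plug's own z axis and vertical below 0.12 rad and contact force between the fingers and plug below 0.1 N), for 0.3 s.
2. the mirror, held by its handle, shows the plug to the camera (y of plug_head in the frame of sightline between -0.024 and 0.024 m and x of plug_head in the frame of sightline above 0.08 m and contact force between the fingers and mirror_handle above 0.5 N), for 0.4 s.
At the end, for the whole second after the job is handed in: The orange plug stands in the jig's hole (within 5 mm of its axis, within 3 mm of fully home, tilted less than 0.12 rad), the reflected line of sight passes within 24 mm of the plug's axis, the mirror is at rest, and the fingers hold it there by the red handle with at least 0.5 N (all of step 2 and horizontal distance between plug and jig_hole below 0.005 m and z of plug in the frame of jig_hole below -0.019 m and angle between plug's own z axis and vertical below 0.12 rad and velocity of joint mirror between -0.1 and 0.1 rad/s); the arm keeps its last pose, push and grip.
It fails at once if another plug, tool or part is moved by more than 30 mm (distance of any of plug_blue, plug_black, wrench, screwdriver, lube, cassette, bearing from where it was at the start of the episode above 0.03 m).
It also fails if it takes over 61 s, if anything falls off the work surface, if the arm or the gripper's body presses on something with over 40 N, if the wrist force passes 120 N, or if a joint passes its speed limit or range.

### The arm

A 7-joint arm with a two-finger parallel gripper is mounted at the origin on the work surface. World frame = base frame: x ahead of the robot, y to its left, z up, the work surface at z = 0. Lengths are in m, angles in rad, forces in N, time in s.
With the tool pointing down it reaches from about 0.425 to 0.925 m from the base axis. Payload 6.8 kg.
Tool frame: the origin (TCP) lies between the finger pads; the fingertips stand 11 mm ahead of it and the grasp point (between the pads) lies 8 mm behind it; z points along the fingers, y is the line along which they close (so a half turn about z gives the same grasp; the last joint's range is limited). The gripper opens to 85 mm and grips with 20 to 120 N. Pads are 22 mm wide; open, the fingers measure 114 mm over their backs; the gripper's body (76 mm by 85 mm) begins 54 mm behind the grasp point. The pads swing forward as they close: fully open they stand 13 mm farther back than shut.
Start: joints at [-1.341, 0.477, 0.022, 1.555, -0.011, 1.109, -0.083], TCP at [0.224, 0.637, 0.209] pointing down, gripper open.
Joint ranges: [-2.96, 2.96], [-0.34, 2.1], [-1.41, 1.46], [0.24, 2.44], [-1.37, 4.51], [0.17, 1.92], [-2.96, 2.96]. Speed limits (rad/s): [2.39, 2.39, 3.14, 3.14, 3.14, 3.14, 3.14].

### API

Orientations are given as a rotation vector (axis times angle).
In Python, from station import ctrl gives the robot as it stands.
- The arm moves only by the tool play_rows, never from a script. Its argument "motion" is a list of rows, each a list of 5 numbers: the opening, from -1 (shut) to 1 (fully open), then the shift along the tool's x, y, z each as a share of 100 mm, from -1 to 1, then the turn about the tool's z as a share of 45 degrees, from -1 to 1. In form: [[claw, x, y, z, twist], ...]. A call has 1 to 20 rows; each row shifts and turns the commanded pose from where the row before left it, along the tool's axes as they then stand; what a row does not reach is not made up. A row lasts 1/12 s, in which the tool goes at most 41.7 mm and 7.16 degrees, less where a joint would pass 70% of its speed; a pose out of reach is approached as far as the arm can. A call with a number of a shift or a turn outside -1 to 1 is refused whole. A call with a gripper value outside its range is refused whole. The fingers move at their own pace and stop on an object; "newtons" is the grip in N (left out, the last holds). Time passes only in rows, so rows that do not move let the fingers close. It gives the time, the measured TCP pose, the force, the opening and the grip force at its end, in the units of the state.
- ctrl.get_state(): the state, without advancing time (a new reading comes with each control period).
- ctrl.get_image(name): name is "side" or "top"; returns the picture (480x640x3 uint8, red, green, blue); there is no depth.
- ctrl.camera_model(name): a dict with "fx", "fy", "cx", "cy" (pixels), "world_to_cam" (4x4, takes a point from world to camera coordinates). Camera axes: x right, y down, z forward; pixel columns grow to the right and rows downward; lengths in m; the calibration is good to about 2 mm. A picture is of the moment at which its call begins. camera_model takes no time and is no camera call.
- ctrl.close_job(): hands the job in; it is judged then, once.
The state is a dict: "clock": time; "joint_positions": joint angles; "dq": joint speeds; "tau": joint torques, N m; "ee_pos": TCP position; "tool_rot": TCP orientation; "contact_force": force on the tool from outside, world axes, zero at the start; "ft_torque": the same for the moment, N m; "opening": finger opening in m; "gripper_force": force on a finger pad.
Only numpy, scipy, OpenCV 4.12 (cv2) and the standard library are available. Lean on these libraries where they do the work, as an engineer would, in place of code of your own. Each camera call takes 0.05 s, during which the arm holds its last target. There are 200 camera calls.

## Working session

There is one attempt and no reset: what is moved stays moved. The work goes in short steps, Python scripts to look and compute and a tool call to move; the robot and the scene stay as the last step left them, time stands still between calls to the robot, and variables do not carry over. Pictures are saved under pics/ and viewed, at most 10 in all, crops included, and the job is handed in when it is done.

Besides the shell and the picture viewer there is one more tool, called after "Call:" by a JSON object that holds its "name" and its "arguments". play_rows: Moves the arm, as the interface text tells. Shift numbers are shares of 100 mm and turn numbers shares of 45 degrees, none past 1 either way. Its arguments: {"type":"object","properties":{"motion":{"type":"array","items":{"type":"array","items":{"type":"number","minimum":-1,"maximum":1}}},"newtons":{"type":"number"}},"required":["motion"]}

```bash
mkdir -p pics; python3 - <<'E'
from station import ctrl
import cv2,numpy as np
s=ctrl.get_state(); print(s['clock'],s['ee_pos'],s['tool_rot'],s['opening'])
for n in ['side','top']:
    im=ctrl.get_image(n); cv2.imwrite(f'pics/{n}0.png',im[:,:,::-1])
    m=ctrl.camera_model(n); print(n,m['fx'],m['fy'],m['cx'],m['cy']); print(np.round(np.array(m['world_to_cam']),4).tolist())
E
```

```text
0.0 [0.22351393 0.63624037 0.20790701] [-5.28113190e-01 -3.09668763e+00  2.88337345e-03] 0.08512849915154218
side 530.2208786505308 530.2208786505308 311.0829396231337 244.0408103910567
[[0.8752, -0.4836, 0.0152, -0.534], [-0.2861, -0.5427, -0.7897, 0.2596], [0.3901, 0.6868, -0.6133, 1.0887], [0.0, 0.0, 0.0, 1.0]]
top 465.60538914938525 465.60538914938525 318.1002426781136 242.34334192282793
[[0.0116, -0.9999, 0.0061, -0.0], [-0.993, -0.0123, -0.1177, 0.6266], [0.1178, -0.0047, -0.993, 1.188], [0.0, 0.0, 0.0, 1.0]]
```

View pics/top0.png

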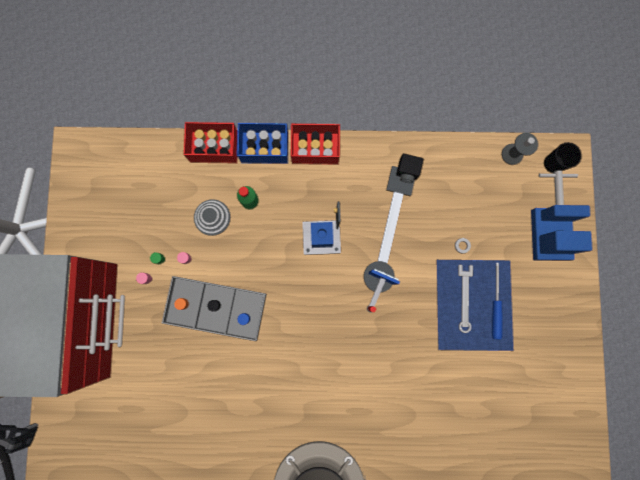

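View pics/side0.png

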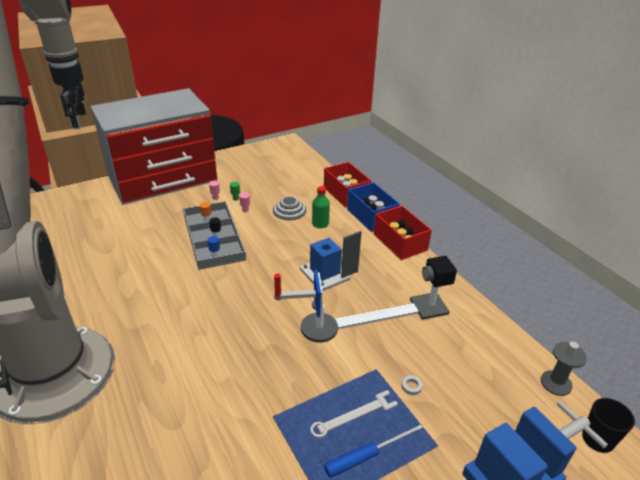

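The top view shows the orange head in the tray's left compartment at (180,304), black at (214,306) and blue at (243,319). The jig is at (322,236), the mirror post at (380,277), the red handle at (373,309) and the unit's camera at (410,165). The gripper is out of frame to the left.

Things that could pass for the plug in the top view are the pink plugs at (183,258) and (143,278), the green one at (157,258), and the orange and yellow tops in the bins around (199,134), (265,152) and (315,152). Only (180,304) is orange and stands in a tray compartment, so I choose that one.

```bash
cat > h.py <<'E'
import cv2,numpy as np
from scipy.spatial.transform import Rotation as Ro
from station import ctrl
M={n:ctrl.camera_model(n) for n in('side','top')}
def ray(n,p):
    m=M[n];T=np.array(m['world_to_cam']);R,t=T[:3,:3],T[:3,3]
    d=R.T@np.array([(p[0]-m['cx'])/m['fx'],(p[1]-m['cy'])/m['fy'],1]);return -R.T@t,d
def onz(n,p,z):
    o,d=ray(n,p);return o+d*(z-o[2])/d[2]
def tri(ps,pt):
    A=[];b=[]
    for n,p in(('side',ps),('top',pt)):
        o,d=ray(n,p);d/=np.linalg.norm(d);P=np.eye(3)-np.outer(d,d);A.append(P);b.append(P@o)
    return np.linalg.lstsq(np.vstack(A),np.hstack(b),rcond=None)[0]
def proj(n,X):
    m=M[n];T=np.array(m['world_to_cam']);c=T[:3,:3]@X+T[:3,3];return np.array([m['cx']+m['fx']*c[0]/c[2],m['cy']+m['fy']*c[1]/c[2]])
def mask(im,lo,hi,box):
    h=cv2.cvtColor(im,cv2.COLOR_RGB2HSV);m=cv2.inRange(h,lo,hi);k=np.zeros_like(m);x0,y0,x1,y1=box;k[y0:y1,x0:x1]=m[y0:y1,x0:x1]
    return k
def blob(*a):
    k=mask(*a);c=max(cv2.findContours(k,0,2)[0],key=cv2.contourArea);return c,c.reshape(-1,2).mean(0),cv2.minAreaRect(c)
E
python3 - <<'E'
from h import *
np.set_printoptions(precision=4,suppress=True)
t=cv2.cvtColor(cv2.imread('pics/top0.png'),cv2.COLOR_BGR2RGB);s=cv2.cvtColor(cv2.imread('pics/side0.png'),cv2.COLOR_BGR2RGB)
def cen(k):
    m=cv2.moments(k,True);return np.array([m['m10']/m['m00'],m['m01']/m['m00']]),m['m00']
O=((5,150,120),(18,255,255))
a,_=cen(mask(t,*O,(165,290,195,320)));b,_=cen(mask(s,*O,(190,195,220,225)))
print('plug head',a,b,tri(b,a),onz('top',a,.052))
Rr=((0,170,80),(4,255,255))
a,n1=cen(mask(t,*Rr,(360,300,385,320)));b,n2=cen(mask(s,*Rr,(265,265,290,305)))
print('handle',a,b,n1,n2,tri(b,a),onz('top',a,.16))
B=((100,120,60),(125,255,255))
c,_,r=blob(t,*B,(300,210,345,255));print('jigblock top',r)
c,_,r=blob(t,*B,(360,255,405,295));print('mirror',r,onz('top',r[0],.12))
# gray tray
c,_,r=blob(t,(0,0,60),(180,60,140),(155,265,275,350));bp=cv2.boxPoints(r);print('tray',r,[onz('top',p,.03)[:2] for p in bp])
S=ctrl.get_state();print(Ro.from_rotvec(S['tool_rot']).as_matrix())
c1=cv2.resize(t[205:325,295:425],None,fx=4.6,fy=4.6,interpolation=2)
c2=cv2.resize(t[270:350,155:275],(600,400),interpolation=2)[:,:190]
c1=cv2.resize(c1,(600,550));o=np.zeros((550,800,3),np.uint8);o[:,:600]=c1;o[:400,610:800]=c2
cv2.imwrite('pics/crop1.png',o[:,:,::-1])
E
```

```text
plug head [180.1048 303.3714] [205.9223 207.3495] [0.4664 0.3594 0.0436] [0.4635 0.3582 0.052 ]
handle [372.     308.7143] [277.1881 284.1485] 28.0 101.0 [ 0.4587 -0.122   0.1411] [ 0.458  -0.1192  0.16  ]
jigblock top ((321.5362243652344, 234.1155242919922), (23.43008804321289, 20.787595748901367), 86.633544921875)
mirror ((383.6836242675781, 277.0803527832031), (30.977569580078125, 4.981605529785156), 23.629377365112305) [ 0.5337 -0.1526  0.12  ]
tray ((213.55580139160156, 308.0820617675781), (96.73695373535156, 48.6959228515625), 10.784297943115234) [array([0.4124, 0.4102]), array([0.5362, 0.3927]), array([0.492 , 0.1429]), array([0.3691, 0.1633])]
[[-0.9435  0.3314 -0.0005]
 [ 0.3314  0.9435 -0.0016]
 [-0.0001 -0.0017 -1.    ]]
```

View pics/crop1.png

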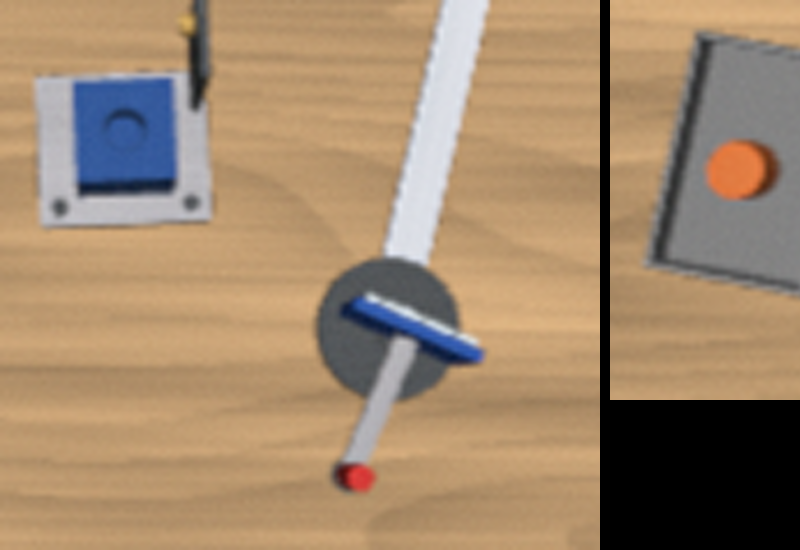

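The crop shows the orange head alone in its grey compartment and confirms the choice. The hole is at about (322.2,233.5) px and the mirror post disc at about (379,276.6). The red drawer cabinet is beside the gripper, so I move in -y first, then over the tray, then turn.

Call:
{"name": "play_rows", "arguments": {"motion": [[0.4,-0.133,-0.377,0,0],[0.4,-0.133,-0.377,0,0],[0.4,-0.133,-0.377,0,0],[0.4,-0.133,-0.377,0,0],[0.4,-0.133,-0.377,0,0],[0.4,-0.133,-0.377,0,0],[0.4,-0.4,0.075,0,0],[0.4,-0.4,0.075,0,0],[0.4,-0.4,0.075,0,0],[0.4,-0.4,0.075,0,0],[0.4,-0.4,0.075,0,0],[0.4,-0.4,0.075,0,0],[0.4,0,0,0.1,0.158],[0.4,0,0,0.1,0.158],[0.4,0,0,0.1,0.158],[0.4,0,0,0.1,0.158],[0.4,0,0,0.1,0.158],[0.4,0,0,0.1,0.158]], "newtons": 30}}

```text
clock: 1.6
ee_pos: [0.4651, 0.3597, 0.1481]
tool_rot: [-1.627, -2.687, 0.001]
contact_force: [-0.5, -0.1, 0.8]
opening: 0.0599
gripper_force: 0.0
```

Call:
{"name": "play_rows", "arguments": {"motion": [[0.4,0,0,0.1,0.158],[0.4,0,0,0.1,0.158],[0.4,0,0,0.1,0.158],[0.4,0,0,0.1,0.158],[0.4,0,0,0,0.158],[0.4,0,0,0,0],[0.4,0,0,0,0]]}}

```text
clock: 2.18
ee_pos: [0.4652, 0.3599, 0.1086]
tool_rot: [2.359, 2.074, -0.001]
contact_force: [0.2, -0.4, 0.3]
opening: 0.0601
gripper_force: 0.0
```

```bash
python3 - <<'E'
from h import *
np.set_printoptions(precision=4,suppress=True)
S=ctrl.get_state();R=Ro.from_rotvec(S['tool_rot']).as_matrix();p=np.array(S['ee_pos'])
print(S['clock'],p,S['opening'],S['contact_force'],S['joint_positions']);print(R)
print('to plug, tool axes m',R.T@(np.array([.4655,.3588,.0395])-p))
hole=onz('top',(322.2,233.5),.09);print('hole',hole, proj('side',hole))
piv=onz('top',(379.1,276.6),.006);h=np.array([.4587,-.1205]);n=piv[:2]-h
print('pivot',piv,np.linalg.norm(n),np.degrees(np.arctan2(n[1],n[0])))
r=[onz('top',(295+x/4.615,205+y/4.583),.012) for x,y in((466,0),(407,260))];d=r[0]-r[1];print('rail',np.degrees(np.arctan2(d[1],d[0])),r)
E
```

```text
2.1833 [0.4652 0.3599 0.1086] 0.06006159482740401 [ 0.173  -0.3793  0.2743] [-1.1181  0.4835  0.4659  1.8831 -0.2833  0.8408 -0.6355]
[[ 0.1278  0.9918 -0.0001]
 [ 0.9918 -0.1278 -0.0008]
 [-0.0008 -0.     -1.    ]]
to plug, tool axes m [-0.001   0.0005  0.0691]
hole [ 0.6429 -0.0024  0.09  ] [323.9747 246.4792]
pivot [ 0.54  -0.157  0.006] 0.08908883064616854 -24.209018262083383
rail -12.912802453872606 [array([ 0.7342, -0.2028,  0.012 ]), array([ 0.5795, -0.1673,  0.012 ])]
```

Call:
{"name": "play_rows", "arguments": {"motion": [[0.4,-0.01,0,0.23,0],[0.4,0,0,0.23,0],[0.4,0,0,0.23,0],[0.4,0,0,0,0],[0.4,0,0,0,0],[-1,0,0,0,0],[-1,0,0,0,0],[-1,0,0,0,0],[-1,0,0,0,0],[-1,0,0,0,0],[-1,0,0,0,0],[-1,0,0,0,0],[-1,0,0,0,0]], "newtons": 40}}

```text
clock: 3.27
ee_pos: [0.4652, 0.359, 0.0399]
tool_rot: [-2.363, -2.07, -0.0]
contact_force: [-0.2, -0.1, -0.5]
opening: 0.0
gripper_force: 0.0
```

The fingers shut on nothing, so I look before doing anything else.

```bash
python3 - <<'E'
from h import *
t=ctrl.get_image('top');s=ctrl.get_image('side')
o=np.hstack([cv2.resize(t[260:350,130:280],(400,240),interpolation=2),cv2.resize(s[150:270,150:350],(400,240),interpolation=2)])
cv2.imwrite('pics/miss.png',o[:,:,::-1]);print(ctrl.get_state()['opening'],ctrl.get_state()['ee_pos'])
E
```

```text
2.1523338927145552e-05 [0.46521173 0.35894206 0.03989182]
```

View pics/miss.png

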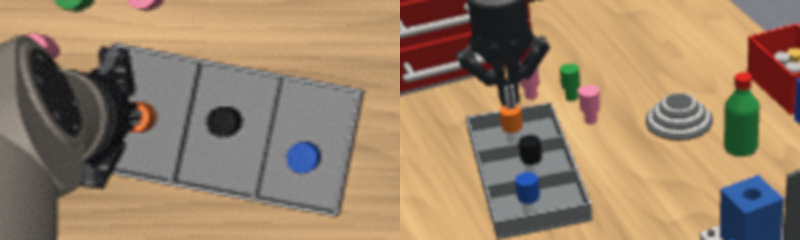

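The plug still stands. Orange shows beside and in front of the fingers, at about (182,304) in the top view and (205,209) in the side view. I'll measure how far it moved.

```bash
python3 - <<'E'
from h import *
np.set_printoptions(precision=4,suppress=True)
O=((5,150,120),(18,255,255));bx={'top':(160,285,200,325),'side':(185,185,230,230)}
for n in('side','top'):
    a=cv2.cvtColor(cv2.imread(f'pics/{n}0.png'),cv2.COLOR_BGR2RGB);b=ctrl.get_image(n)
    for im in(a,b):
        k=mask(im,*O,bx[n]);print(n,cv2.boundingRect(k),cv2.countNonZero(k))
    for z in(0.029,0.04,.1):
        print(z,proj(n,np.array([.4652,.359,z])))
cv2.imwrite('pics/m2.png',cv2.resize(np.hstack([ctrl.get_image('top')[270:335,140:240],ctrl.get_image('side')[165:230,155:255]]),(800,260),interpolation=2)[:,:,::-1])
E
```

```text
side (200, 202, 11, 14) 103
side (200, 203, 11, 13) 90
0.029 [204.9688 211.7832]
0.04 [204.5486 208.5509]
0.1 [202.1882 190.3923]
top (175, 298, 11, 12) 105
top (180, 299, 6, 10) 34
0.029 [182.3544 302.6043]
0.04 [181.1462 302.6505]
0.1 [174.149  302.9181]
```

View pics/m2.png

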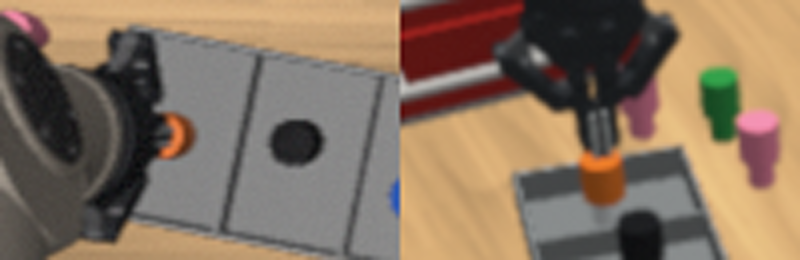

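The plug has not moved. The closed fingertips look to be right over the head's top, at about (205,203) side, although the reported TCP puts them well below it. I'll raise the closed fingers clear and triangulate the tip to check the reported height.

Call:
{"name": "play_rows", "arguments": {"motion": [[-1,0,0,-0.3,0],[-1,0,0,-0.3,0],[-1,0,0,0,0],[-1,0,0,0,0]]}}

```text
clock: 3.9
ee_pos: [0.4663, 0.3598, 0.1015]
tool_rot: [-2.363, -2.07, -0.006]
contact_force: [-0.3, 0.7, -0.7]
opening: 0.0001
gripper_force: 0.0
```

```bash
python3 - <<'E'
from h import *
p=np.array(ctrl.get_state()['ee_pos']);print(p)
t=ctrl.get_image('top');s=ctrl.get_image('side')
for n in('top','side'):print(n,proj(n,p-[0,0,.011]),proj(n,p+[0,0,.019]))
O=((5,150,120),(18,255,255))
for im,b in((s,(185,165,230,230)),(t,(160,285,200,325))):
    k=mask(im,*O,b);print(cv2.boundingRect(k),cv2.countNonZero(k))
cv2.imwrite('pics/tip.png',np.hstack([cv2.resize(t[280:330,150:200],(400,400),interpolation=0),cv2.resize(s[160:220,175:235],(400,400),interpolation=0)])[:,:,::-1])
E
```

```text
[0.46632516 0.35980448 0.10154377]
top [174.99574745 302.41145404] [171.27052495 302.54131296]
side [202.85764535 193.07425024] [201.64638932 183.72476075]
(200, 174, 17, 42) 106
(175, 298, 11, 12) 101
```

View pics/tip.png

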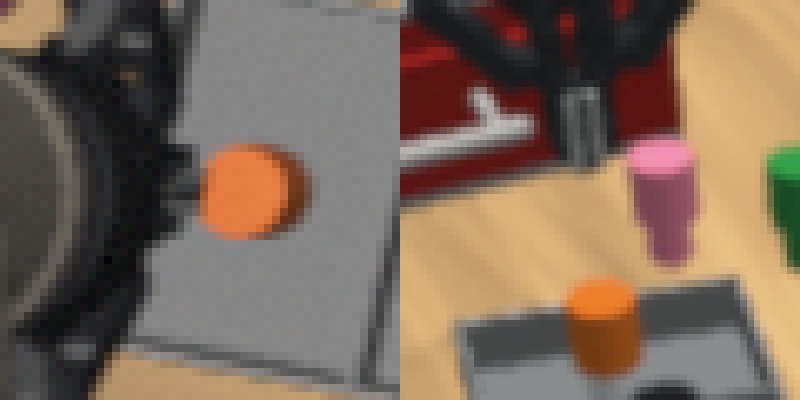

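The closed fingertips are at about (202.3,184.8) side and (170.6,303.7) top, which is z ≈ 0.117 m. The reported TCP of 0.1015 m would put them at 0.0905 m, so the real fingers are about 28 mm higher than reported. I'll open, go 28 mm lower than before and grasp again.

Call:
{"name": "play_rows", "arguments": {"motion": [[0.4,0,0,0,0],[0.4,-0.01,0,0,0],[0.4,0,0,0,0],[0.4,0,0,0,0],[0.4,0,0,0,0],[0.4,0,0,0,0],[0.4,0,0,0.3,0],[0.4,0,0,0.3,0],[0.4,0,0,0.15,0],[0.4,0,0,0.15,0],[0.4,0,0,0,0],[0.4,0,0,0,0],[-1,0,0,0,0],[-1,0,0,0,0],[-1,0,0,0,0],[-1,0,0,0,0],[-1,0,0,0,0],[-1,0,0,0,0],[-1,0,0,0,0]], "newtons": 40}}

```text
clock: 5.58
ee_pos: [0.4658, 0.3587, 0.0111]
tool_rot: [-2.363, -2.07, -0.003]
contact_force: [-1.8, 1.2, 7.3]
opening: 0.0286
gripper_force: 39.3
```

Call:
{"name": "play_rows", "arguments": {"motion": [[-1,0,0,-0.2,0],[-1,0,0,-0.3,0],[-1,0,0,-0.3,0],[-1,0,0,-0.3,0],[-1,0,0,-0.2,0],[-1,-0.3,0.2,0,0],[-1,-0.3,0.2,0,0],[-1,-0.3,0.2,0,0],[-1,-0.3,0.2,0,0],[-1,-0.3,0.2,0,0],[-1,-0.3,0.2,0,0],[-1,-0.3,0.2,0,0],[-1,-0.3,0.2,0,0],[-1,-0.3,0.2,0,0],[-1,-0.3,0.2,0,0],[-1,-0.3,0.2,0,0],[-1,0,0,0,0],[-1,0,0,0,0],[-1,0,0,0,0]]}}

```text
clock: 7.17
ee_pos: [0.6394, 0.0023, 0.1397]
tool_rot: [-2.363, -2.069, -0.0]
contact_force: [0.6, 0.2, -0.5]
opening: 0.029
gripper_force: 39.4
```

```bash
python3 - <<'E'
from h import *
np.set_printoptions(precision=4,suppress=True)
S=ctrl.get_state();p=np.array(S['ee_pos']);R=Ro.from_rotvec(S['tool_rot']).as_matrix();print(p,S['opening'],S['contact_force'],S['joint_positions']);print(R)
t=ctrl.get_image('top');s=ctrl.get_image('side');cv2.imwrite('pics/top1.png',t[:,:,::-1]);cv2.imwrite('pics/side1.png',s[:,:,::-1])
O=((5,150,100),(18,255,255))
k=mask(s,*O,(280,170,370,260));print(cv2.boundingRect(k),cv2.countNonZero(k),'expect head',proj('side',p+[0,0,.028-.012]))
k=mask(t,*O,(280,190,360,270));print(cv2.boundingRect(k),cv2.countNonZero(k))
cv2.imwrite('pics/hold.png',np.hstack([cv2.resize(t[190:270,280:360],(400,400),interpolation=2),cv2.resize(s[180:270,285:375],(400,400),interpolation=2)])[:,:,::-1])
E
```

```text
[0.6394 0.0023 0.1397] 0.028950148086313438 [ 0.6027  0.1966 -0.5236] [-0.4803  0.5348  0.5306  1.7371 -0.3217  0.9576  0.0445]
[[ 0.1319  0.9913 -0.0005]
 [ 0.9913 -0.1319  0.0007]
 [ 0.0006 -0.0006 -1.    ]]
(319, 173, 39, 55) 212 expect head [322.5406 223.7802]
(0, 0, 0, 0) 0
```

View pics/hold.png

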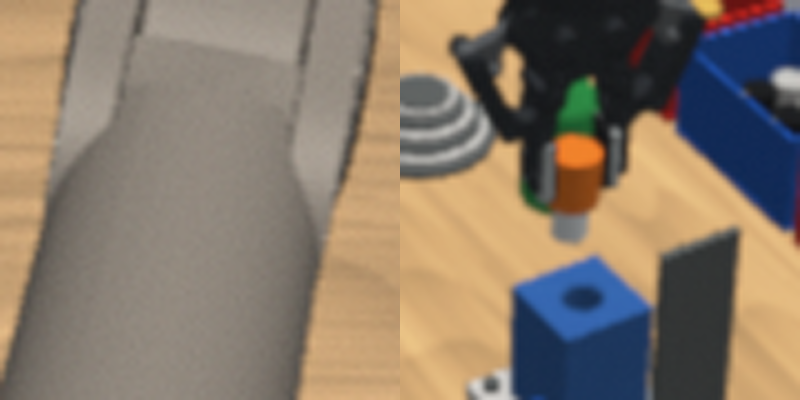

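The side view shows the plug held above the jig. Head top is at about (325.5,214.5) px, the foot at about (323,233) and the hole at (326.5,247). It looks slightly tilted, so I measure that from its edges.

```bash
python3 - <<'E'
from h import *
np.set_printoptions(precision=3,suppress=True)
s=cv2.cvtColor(cv2.imread('pics/side1.png'),cv2.COLOR_BGR2RGB);s0=cv2.cvtColor(cv2.imread('pics/side0.png'),cv2.COLOR_BGR2RGB)
def edges(im,box,lo=(4,130,80),hi=(20,255,255)):
    k=mask(im,lo,hi,box);c=max(cv2.findContours(k,0,1)[0],key=cv2.contourArea);k=cv2.drawContours(np.zeros_like(k),[c],-1,255,-1)
    ys=np.where(k.any(1))[0];rows=[(y,*np.where(k[y])[0][[0,-1]]) for y in ys];return np.array(rows)
r=edges(s,(310,205,335,235));print(r.T)
q=edges(s0,(190,195,220,225));print(q.T)
# hole: dark pixels within block top
g=cv2.cvtColor(s,cv2.COLOR_RGB2GRAY);
print(g[240:254,318:336])
o=g[225:236,315:332];print(o)
for X in([.643,-.0024,.09],[.643,-.0024,.14],[.4655,.3588,.03],[.4655,.3588,.06]):print(proj('side',np.array(X)))
E
```

```text
[[210 211 212 213 214 215 216 217 218 219 220 221 222 223 224 225 226 227]
 [321 320 320 320 320 320 320 320 320 320 320 320 320 320 320 319 319 321]
 [326 329 330 330 330 330 330 330 330 330 330 330 330 330 329 329 328 327]]
[[201 202 203 204 205 206 207 208 209 210 211 212 213 214 215]
 [203 201 200 199 200 200 200 200 200 200 201 201 201 202 203]
 [207 209 209 209 210 210 210 210 210 210 210 210 210 209 208]]
[[171 162 145 128 119 107 100  98  97  96  96  97 100 115 142 165 174 178]
 [136 120 106 100  99  96  97  97  97  97  97  96  97 100 115 140 162 173]
 [103  99  96  96  96  96  96  96  96  95  96  97  97  97  99 109 135 161]
 [ 97  96  96  96  95  92  91  89  89  89  91  94  96  96  96  97 109 135]
 [ 98  98  98  95  89  81  75  71  70  71  75  85  92  96  97  97  98 109]
 [ 97  98  96  89  77  64  55  50  49  50  57  69  83  94  98  98  98  99]
 [ 96  97  93  80  63  53  49  47  44  45  46  52  71  91  97  97  98  98]
 [ 96  96  92  77  58  52  48  46  45  44  43  50  69  90  96  97  97  97]
 [ 97  96  94  85  68  57  52  48  47  47  51  62  79  93  96  96  96  97]
 [ 97  96
[... 520 characters left out ...]
85  81  82  86  83  78  78  80  86  96 123 155 173 181 179]
 [173 156 142 127 111 105 102  99 100 104 110 121 153 181 185 184 182]
 [183 181 177 162 134 116 113 114 117 122 128 139 163 184 186 186 184]
 [186 184 183 167 136 117 114 116 120 125 131 143 165 183 186 186 186]
 [187 185 183 166 134 116 114 116 119 125 131 144 165 182 185 187 187]
 [185 186 184 168 135 117 115 117 120 124 133 148 171 182 184 185 186]
 [184 185 186 178 155 131 120 120 123 127 139 160 178 183 183 184 185]
 [183 184 185 185 176 161 150 145 142 140 154 172 181 183 183 183 184]
 [184 184 184 185 185 183 179 174 170 166 171 178 180 180 180 182 183]]
[324.018 246.475]
[324.658 229.814]
[205.056 211.498]
[203.902 202.606]
```

The hole is at (326.0,246.4) in the side view. The head axis is at 325 and the stem at 322.8, so the plug leans roughly 0.15–0.2 rad about the pinch axis. I'll stand it on the bare table at about (0.56,0.09), let it right itself, and regrasp harder.

Call:
{"name": "play_rows", "arguments": {"motion": [[-1,0.13,-0.15,0,0],[-1,0.13,-0.15,0,0],[-1,0.13,-0.15,0,0],[-1,0.13,-0.15,0,0],[-1,0.13,-0.15,0,0],[-1,0.13,-0.15,0,0],[-1,0,0,0.2,0],[-1,0,0,0.2,0],[-1,0,0,0.2,0],[-1,0,0,0.2,0],[-1,0,0,0.2,0],[-1,0,0,0.15,0],[-1,0,0,0.1,0],[-1,0,0,0.05,0],[-1,0,0,0,0],[-1,0,0,0,0]]}}

```text
clock: 8.6
ee_pos: [0.561, 0.0915, 0.0104]
tool_rot: [2.362, 2.071, 0.001]
contact_force: [0.5, -1.1, -0.9]
opening: 0.0287
gripper_force: 39.5
```

Call:
{"name": "play_rows", "arguments": {"motion": [[-1,0,0,0.015,0],[-1,0,0,0.015,0],[-1,0,0,0.01,0],[-1,0,0,0.01,0],[-1,0,0,0,0],[-1,0,0,0,0]]}}

```text
clock: 9.1
ee_pos: [0.5616, 0.0913, 0.007]
tool_rot: [-2.363, -2.069, -0.003]
contact_force: [-4.2, -0.9, 17.7]
opening: 0.029
gripper_force: 41.6
```

Call:
{"name": "play_rows", "arguments": {"motion": [[0.3,0,0,0,0],[0.3,0,0,0,0],[0.3,0,0,0,0],[0.3,0,0,0,0],[0.3,0,0,0,0],[0.3,0,0,0,0]]}}

```text
clock: 9.6
ee_pos: [0.5607, 0.091, 0.0047]
tool_rot: [-2.363, -2.07, 0.0]
contact_force: [-0.1, 0.9, 0.2]
opening: 0.0553
gripper_force: 0.0
```

```bash
cat >> h.py <<'E'
def plugside(im,box):
    k=mask(im,(4,130,80),(20,255,255),box);c=max(cv2.findContours(k,0,1)[0],key=cv2.contourArea);k=cv2.drawContours(np.zeros_like(k),[c],-1,255,-1)
    ys=np.where(k.any(1))[0];r=np.array([(y,np.where(k[y])[0][[0,-1]].mean()) for y in ys[2:-2]])
    f=np.polyfit(r[:,0],r[:,1],1);m=cv2.moments(k,True);return np.array([m['m10']/m['m00'],m['m01']/m['m00']]),f[0],(ys[0],ys[-1])
E
python3 - <<'E'
from h import *
S=ctrl.get_state();p=np.array(S['ee_pos']);print(p,S['opening'],S['contact_force'])
s=ctrl.get_image('side')
e=proj('side',np.array([p[0],p[1],.038]));u=proj('side',np.array([p[0],p[1],.06]));print('expected',e,'vslope',(u-e)[0]/(u-e)[1])
x,y=e.astype(int);r=plugside(s,(x-14,y-14,x+14,y+14));print(r, onz('side',r[0],.038))
s1=cv2.cvtColor(cv2.imread('pics/side1.png'),cv2.COLOR_BGR2RGB);print('held before',plugside(s1,(310,205,335,235)))
s0=cv2.cvtColor(cv2.imread('pics/side0.png'),cv2.COLOR_BGR2RGB);r=plugside(s0,(190,195,220,225));print('tray',r,onz('side',r[0],.0425))
E
```

```text
[0.56068573 0.0909978  0.00473323] 0.05525874125710409 [-0.05965151  0.91709424  0.1594915 ]
expected [276.94673914 251.84368881] vslope 0.031062371950798952
(array([277.5828877 , 251.93048128]), np.float64(0.027472527472521678), (np.int64(244), np.int64(260))) [0.56195778 0.08992753 0.038     ]
held before (array([324.72043011, 218.51612903]), np.float64(-0.04065934065934164), (np.int64(210), np.int64(227)))
tray (array([205.04137931, 207.95862069]), np.float64(0.11363636363636646), (np.int64(201), np.int64(215))) [0.46640595 0.35753866 0.0425    ]
```

The plug now stands upright: edge slope 0.027 against 0.031 expected. I regrasp 4 mm higher with 70 N, lift, and move slowly.

Call:
{"name": "play_rows", "arguments": {"motion": [[0.3,0,0,-0.04,0],[0.3,-0.01,0,0,0],[0.3,0,0,0,0],[-1,0,0,0,0],[-1,0,0,0,0],[-1,0,0,0,0],[-1,0,0,0,0],[-1,0,0,0,0],[-1,0,0,0,0],[-1,0,0,-0.05,0],[-1,0,0,-0.1,0],[-1,0,0,-0.15,0],[-1,0,0,-0.2,0],[-1,0,0,-0.2,0],[-1,0,0,-0.2,0],[-1,0,0,-0.15,0],[-1,0,0,-0.05,0],[-1,0,0,0,0]], "newtons": 70}}

```text
clock: 11.15
ee_pos: [0.5616, 0.0903, 0.1205]
tool_rot: [2.362, 2.069, 0.004]
contact_force: [0.6, 0.5, -0.9]
opening: 0.0278
gripper_force: 69.0
```

```bash
python3 - <<'E'
from h import *
np.set_printoptions(precision=4,suppress=True)
S=ctrl.get_state();p=np.array(S['ee_pos']);R=Ro.from_rotvec(S['tool_rot']).as_matrix();print(p,S['opening'],S['contact_force'])
hs=onz('side',(326.0,246.4),.09);ht=onz('top',(322.2,233.5),.09);hm=tri((326.0,246.4),(322.2,233.5));print(hs,ht,hm)
z=p[2]-.0087+.038
s=ctrl.get_image('side');e=proj('side',np.array([p[0],p[1],z]));u=proj('side',np.array([p[0],p[1],z+.02]));print('expected',e,(u-e)[0]/(u-e)[1])
x,y=e.astype(int);r=plugside(s,(x-14,y-14,x+14,y+14));print(r,onz('side',r[0],z))
print('move tool axes',R.T@((hs+ht)/2-p))
E
```

```text
[0.5616 0.0903 0.1205] 0.02776387269685373 [ 0.5534  0.4594 -0.9058]
[ 0.6474 -0.0044  0.09  ] [ 0.6429 -0.0024  0.09  ] [ 0.6452 -0.0034  0.0898]
expected [276.3102 215.6879] 0.030378195180412675
(array([278.1018, 215.9641]), np.float64(0.038461538461537055), (np.int64(208), np.int64(224))) [0.5649 0.0872 0.1498]
move tool axes [-0.0819  0.095   0.0306]
```

Call:
{"name": "play_rows", "arguments": {"motion": [[-1,-0.06,0.07,0,0],[-1,-0.12,0.14,0,0],[-1,-0.15,0.17,0,0],[-1,-0.15,0.17,0,0],[-1,-0.15,0.17,0,0],[-1,-0.12,0.14,0,0],[-1,-0.07,0.09,0,0],[-1,0,0,0,0],[-1,0,0,0.1,0],[-1,0,0,0,0],[-1,0,0,0,0]]}}

```text
clock: 12.12
ee_pos: [0.6425, -0.0022, 0.1075]
tool_rot: [-2.359, -2.071, 0.003]
contact_force: [0.1, 0.6, -0.6]
opening: 0.0277
gripper_force: 69.0
```

```bash
python3 - <<'E'
from h import *
np.set_printoptions(precision=4,suppress=True)
S=ctrl.get_state();p=np.array(S['ee_pos']);R=Ro.from_rotvec(S['tool_rot']).as_matrix();print(p,S['opening'],S['contact_force'])
s=ctrl.get_image('side');cv2.imwrite('pics/side2.png',s[:,:,::-1])
z=p[2]-.0087
for d in(0,.011,.038):print(d,proj('side',np.array([p[0],p[1],z+d])))
c=proj('side',np.array([p[0],p[1],z+.038])).astype(int)
r=plugside(s,(c[0]-14,c[1]-14,c[0]+14,c[1]+14));print(r)
print(proj('side',np.array([.6452,-.0034,.09])))
cv2.imwrite('pics/hover.png',cv2.resize(s[210:265,290:360],(764,600),interpolation=2)[:,:,::-1])
E
```

```text
[ 0.6425 -0.0022  0.1075] 0.027683754692169004 [ 0.0882  0.5789 -0.5914]
0 [323.89   243.6207]
0.011 [324.0279 239.9934]
0.038 [324.3728 230.9248]
(array([326.5731, 230.7895]), np.float64(-0.043956043956044265), (np.int64(223), np.int64(239)))
[325.012  246.4387]
```

View pics/hover.png

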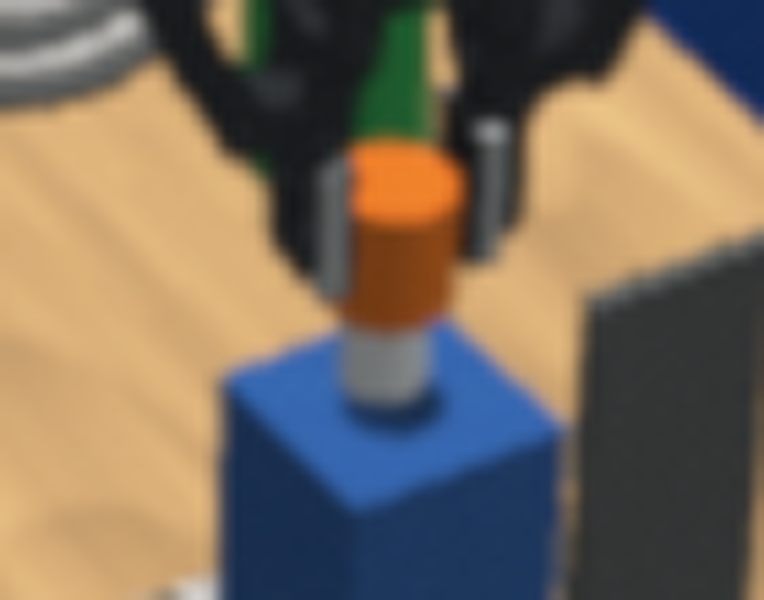

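The view shows the plug upright with its foot centre at about (325.4,244.7), just above the hole at about (325.9,246.6). It needs about +2 mm in x and +1 mm in y. I correct that and descend slowly.

Call:
{"name": "play_rows", "arguments": {"motion": [[-1,0.01,0.02,0,0],[-1,0,0,0,0],[-1,0,0,0.03,0],[-1,0,0,0.03,0],[-1,0,0,0.03,0],[-1,0,0,0.02,0],[-1,0,0,0.02,0],[-1,0,0,0,0],[-1,0,0,0,0]]}}

```text
clock: 12.92
ee_pos: [0.6459, -0.0026, 0.0955]
tool_rot: [-2.362, -2.07, 0.0]
contact_force: [0.8, 1.6, -1.3]
opening: 0.0279
gripper_force: 69.0
```

The foot is about 3 mm below the block top with no vertical force, so it has entered the hole. I continue down.

Call:
{"name": "play_rows", "arguments": {"motion": [[-1,0,0,0.03,0],[-1,0,0,0.03,0],[-1,0,0,0.03,0],[-1,0,0,0.03,0],[-1,0,0,0.02,0],[-1,0,0,0,0]]}}

```text
clock: 13.42
ee_pos: [0.6459, -0.0026, 0.0812]
tool_rot: [-2.362, -2.07, 0.001]
contact_force: [-0.6, 3.6, -2.6]
opening: 0.0277
gripper_force: 69.0
```

Call:
{"name": "play_rows", "arguments": {"motion": [[-1,0.006,0,0.02,0],[-1,0,0,0.02,0],[-1,0,0,0.01,0],[-1,0,0,0.01,0],[-1,0,0,0,0],[-1,0,0,0,0]]}}

```text
clock: 13.92
ee_pos: [0.6461, -0.0023, 0.0772]
tool_rot: [-2.363, -2.069, -0.001]
contact_force: [-6.6, 4.3, 12.0]
opening: 0.0278
gripper_force: 70.7
```

Call:
{"name": "play_rows", "arguments": {"motion": [[-1,0,0,0.01,0],[-1,0,0,0,0],[0.3,0,0,0,0],[0.3,0,0,0,0],[0.3,0,0,0,0],[0.3,0,0,0,0],[0.3,0,0,0,0],[0.3,0,0,-0.2,0],[0.3,0,0,-0.3,0],[0.3,0,0,-0.3,0],[0.3,0,0,0,0],[0.3,0,0,0,0]]}}

```text
clock: 14.92
ee_pos: [0.6477, -0.0028, 0.1568]
tool_rot: [2.362, 2.068, 0.005]
contact_force: [-0.4, -0.0, -1.2]
opening: 0.0557
gripper_force: 0.0
```

```bash
python3 - <<'E'
from h import *
np.set_printoptions(precision=4,suppress=True)
S=ctrl.get_state();p=np.array(S['ee_pos']);R=Ro.from_rotvec(S['tool_rot']).as_matrix();print(p,S['opening'],S['contact_force'])
s=ctrl.get_image('side')
for h in(.106,.111):print(h,proj('side',np.array([.6456,-.0025,h])))
r=plugside(s,(308,220,345,255));print(r,'offset from ideal +~1px u')
k=mask(s,(4,130,80),(20,255,255),(308,220,345,255));print(cv2.boundingRect(k))
# mirror geometry
piv=np.array([.54,-.157]);plug=np.array([.6445,-.0025]);hd=np.array([.4587,-.1205])
a=np.arctan2(*(plug-piv)[::-1]);D=np.degrees
for lens in(-12.9,-14.4):
    nn=(D(a)+lens)/2;hx=piv-.09*np.array([np.cos(np.radians(nn)),np.sin(np.radians(nn))]);print('plug dir',D(a),'normal',nn,'handle target',hx,'swing from rest',nn+24.2)
print('to handle tool axes',R.T@np.array([hd[0]-p[0],hd[1]-p[1],0]),R[:2,:2])
E
```

```text
[ 0.6477 -0.0028  0.1568] 0.05566531462321041 [-0.4211 -0.0446 -1.1866]
0.106 [325.1769 240.9457]
0.111 [325.2427 239.2908]
(array([326.0989, 239.9396]), np.float64(-0.008241758241757073), (np.int64(232), np.int64(248))) offset from ideal +~1px u
(320, 232, 13, 17)
plug dir 55.92654636288056 normal 21.51327318144028 handle target [ 0.4563 -0.19  ] swing from rest 45.71327318144028
plug dir 55.92654636288056 normal 20.76327318144028 handle target [ 0.4558 -0.1889] swing from rest 44.96327318144028
to handle tool axes [-0.1416 -0.1718 -0.0008] [[ 0.1319  0.9913]
 [ 0.9913 -0.1319]]
```

The head centre reads 239.9 px against 240.9 when home, so it may stand up to about 3 mm proud. I close the fingers and press from above.

Call:
{"name": "play_rows", "arguments": {"motion": [[-1,0,-0.02,0,0],[-1,0,0,0,0],[-1,0,0,0,0],[-1,0,0,0,0],[-1,0,0,0,0],[-1,0,0,0,0],[-1,0,0,0.2,0],[-1,0,0,0.15,0],[-1,0,0,0.1,0],[-1,0,0,0.03,0],[-1,0,0,0.02,0],[-1,0,0,0,0],[-1,0,0,0,0]], "newtons": 40}}

```text
clock: 16.05
ee_pos: [0.6448, -0.0023, 0.1056]
tool_rot: [2.363, 2.069, 0.001]
contact_force: [-0.3, 0.3, 0.3]
opening: -0.0
gripper_force: 0.0
```

Call:
{"name": "play_rows", "arguments": {"motion": [[-1,0,0,0.01,0],[-1,0,0,0.01,0],[-1,0,0,0.01,0],[-1,0,0,0,0],[-1,0,0,0,0]]}}

```text
clock: 16.47
ee_pos: [0.6442, -0.0021, 0.1019]
tool_rot: [-2.363, -2.07, -0.0]
contact_force: [-0.3, -0.7, 0.0]
opening: -0.0003
gripper_force: 0.0
```

Call:
{"name": "play_rows", "arguments": {"motion": [[-1,0,0,0.01,0],[-1,0,0,0.01,0],[-1,0,0,0.01,0],[-1,0,0,0,0],[-1,0,0,0,0]]}}

```text
clock: 16.88
ee_pos: [0.6444, -0.0022, 0.0998]
tool_rot: [-2.363, -2.07, -0.001]
contact_force: [-3.5, 0.8, 7.2]
opening: 0.0004
gripper_force: 3.5
```

Call:
{"name": "play_rows", "arguments": {"motion": [[-1,0,0,0.01,0],[-1,0,0,0.01,0],[-1,0,0,0.01,0],[-1,0,0,0,0],[-1,0,0,0,0]]}}

```text
clock: 17.3
ee_pos: [0.6448, -0.0022, 0.0997]
tool_rot: [-2.363, -2.069, -0.004]
contact_force: [-10.8, 1.6, 26.8]
opening: 0.0003
gripper_force: 13.7
```

It is firmly seated: 27 N with no further travel. Now I rise, travel to above the red handle, turn about 79° so the fingers close along the swing direction, and check the plug again.

Call:
{"name": "play_rows", "arguments": {"motion": [[-1,0,0,-0.2,0],[-1,0,0,-0.35,0],[-1,0,0,-0.4,0],[0.2,-0.236,-0.281,0,0],[0.2,-0.236,-0.281,0,0],[0.2,-0.236,-0.281,0,0],[0.2,-0.236,-0.281,0,0],[0.2,-0.236,-0.281,0,0],[0.2,-0.236,-0.281,0,0],[0.2,0,0,0,0.159],[0.2,0,0,0,0.159],[0.2,0,0,0,0.159],[0.2,0,0,0,0.159],[0.2,0,0,0,0.159],[0.2,0,0,0,0.159]]}}

```text
clock: 18.55
ee_pos: [0.4584, -0.1204, 0.191]
tool_rot: [-2.96, -1.052, -0.001]
contact_force: [0.4, -0.1, -0.2]
opening: 0.0513
gripper_force: 0.0
```

Call:
{"name": "play_rows", "arguments": {"motion": [[0.2,0,0,0,0.159],[0.2,0,0,0,0.159],[0.2,0,0,0,0.159],[0.2,0,0,0,0.159],[0.2,0,0,0,0.159],[0.2,0,0,0,0],[0.2,0,0,0,0]]}}

```text
clock: 19.13
ee_pos: [0.4584, -0.1203, 0.1909]
tool_rot: [3.14, 0.108, -0.0]
contact_force: [-0.7, -0.1, 0.1]
opening: 0.0511
gripper_force: 0.0
```

```bash
python3 - <<'E'
from h import *
np.set_printoptions(precision=4,suppress=True)
S=ctrl.get_state();p=np.array(S['ee_pos']);R=Ro.from_rotvec(S['tool_rot']).as_matrix();print(p,S['opening'],S['contact_force'],S['joint_positions'])
s=ctrl.get_image('side');cv2.imwrite('pics/side3.png',s[:,:,::-1]);t=ctrl.get_image('top');cv2.imwrite('pics/top3.png',t[:,:,::-1])
r=plugside(s,(308,220,345,260));print(r)
O=((4,130,80),(20,255,255));k=mask(t,*O,(305,215,340,250));m=cv2.moments(k,True);print('top plug',m['m00'],m['m00'] and onz('top',(m['m10']/m['m00'],m['m01']/m['m00']),.12),cv2.boundingRect(k))
k=mask(s,(0,170,80),(4,255,255),(265,265,290,305));print('handle',cv2.boundingRect(k),cv2.countNonZero(k))
print('tool axes move to handle',R.T@np.array([.4587-p[0],-.1205-p[1],0]))
E
```

```text
[ 0.4584 -0.1203  0.1909] 0.051120786862811636 [-0.6868 -0.1045  0.128 ] [-0.6506  0.2175  0.9021  2.0828 -0.2121  0.9336 -1.1347]
(array([326.0989, 239.9396]), np.float64(-0.008241758241757073), (np.int64(232), np.int64(248)))
top plug 109.0 [ 0.6442 -0.0012  0.12  ] (317, 226, 11, 12)
handle (275, 274, 5, 23) 102
tool axes move to handle [ 0.0003  0.0002 -0.    ]
```

The plug's image is unchanged by the press, so it was already home, at about (0.644,-0.001). Next I descend over the pin to ee z ≈ 0.114 and close.

Call:
{"name": "play_rows", "arguments": {"motion": [[0.2,0,0,0.25,0],[0.2,0,0,0.25,0],[0.2,0,0,0.15,0],[0.2,0,0,0.12,0],[0.2,0,0,0,0],[0.2,0,0,0,0],[-1,0,0,0,0],[-1,0,0,0,0],[-1,0,0,0,0],[-1,0,0,0,0],[-1,0,0,0,0],[-1,0,0,0,0],[-1,0,0,0,0]], "newtons": 30}}

```text
clock: 20.32
ee_pos: [0.4591, -0.1201, 0.1146]
tool_rot: [-3.139, -0.103, -0.002]
contact_force: [-1.8, 1.6, 6.5]
opening: 0.013
gripper_force: 29.2
```

```bash
python3 - <<'E'
from h import *
np.set_printoptions(precision=4,suppress=True)
S=ctrl.get_state();p=np.array(S['ee_pos']);R=Ro.from_rotvec(S['tool_rot']).as_matrix();print(p,S['opening'],S['gripper_force'],S['contact_force'])
# swing about pivot by 45.3 deg in 10 equal steps from the pin's rest at 90 mm; rest direction from rail+pin
piv=np.array([.54,-.157]);d=p[:2]-piv;print('radius',np.linalg.norm(d))
a0=np.arctan2(d[1],d[0]);n0=np.degrees(a0)-180;print('normal now',n0)
tgt=21.1
q=[piv+np.linalg.norm(d)*np.array([np.cos(a),np.sin(a)]) for a in a0+np.radians(np.linspace(0,tgt-n0-(360 if tgt-n0>300 else 0),11))]
for x in np.diff(q,axis=0):print((R[:2,:2].T@x)*10)
print(q[-1])
E
```

```text
[ 0.4591 -0.1201  0.1146] 0.012956144038839634 29.203296303749084 [-1.7675  1.64    6.482 ]
radius 0.08891697083952176
normal now -24.51737325544272
[-0.031   0.0636]
[-0.0259  0.0659]
[-0.0205  0.0677]
[-0.0151  0.0691]
[-0.0095  0.0701]
[-0.0039  0.0707]
[0.0017 0.0708]
[0.0073 0.0704]
[0.0129 0.0696]
[0.0184 0.0683]
[ 0.457 -0.189]
```

The pin is held (13 mm opening, 29 N). I swing along the computed arc.

Call:
{"name": "play_rows", "arguments": {"motion": [[-1,-0.03,0.064,0,0],[-1,-0.026,0.066,0,0],[-1,-0.02,0.068,0,0],[-1,-0.015,0.069,0,0],[-1,-0.01,0.07,0,0],[-1,-0.004,0.07,0,0],[-1,0.002,0.07,0,0],[-1,0.007,0.07,0,0],[-1,0.013,0.07,0,0],[-1,0.018,0.068,0,0],[-1,0,0,0,0],[-1,0,0,0,0],[-1,0,0,0,0],[-1,0,0,0,0]]}}

```text
clock: 21.48
ee_pos: [0.4585, -0.1886, 0.1146]
tool_rot: [-3.139, -0.104, -0.005]
contact_force: [4.4, 4.1, 6.7]
opening: 0.013
gripper_force: 30.0
```

```bash
python3 - <<'E'
from h import *
np.set_printoptions(precision=4,suppress=True)
S=ctrl.get_state();p=np.array(S['ee_pos']);print(p,S['opening'],S['gripper_force'],S['contact_force'],S['clock'])
s=ctrl.get_image('side');t=ctrl.get_image('top');print(plugside(s,(308,220,345,260)))
for nm,piv in(('est',np.array([.54,-.157])),):
    d=piv-p[:2];print('radius',np.linalg.norm(d),'normal',np.degrees(np.arctan2(d[1],d[0])))
# black unit camera body in the top view (lens 110 mm up)
for n,im,b in(('top',t,(385,145,430,200)),):
    k=mask(im,(0,0,0),(180,255,35),b);c=max(cv2.findContours(k,0,2)[0],key=cv2.contourArea);print(cv2.minAreaRect(c));c0=onz(n,cv2.minAreaRect(c)[0],.12);print(c0,'dir',np.degrees(np.arctan2(c0[1]+.157,c0[0]-.54)),np.hypot(c0[1]+.157,c0[0]-.54))
cv2.imwrite('pics/end.png',np.hstack([cv2.resize(t[140:330,290:440],(395,500)),cv2.resize(s[190:350,255:465],(400,500))])[:,:,::-1])
E
```

```text
[ 0.4585 -0.1886  0.1146] 0.012983155836127839 30.020603835582733 [4.4096 4.0826 6.7065] 21.4833
(array([326.0989, 239.9396]), np.float64(-0.008241758241757073), (np.int64(232), np.int64(248)))
radius 0.08738924016961094 normal 21.22559009679952
((404.3800354003906, 170.3400115966797), (26.199996948242188, 16.199996948242188), 53.13010025024414)
[ 0.8007 -0.2057  0.12  ] dir -10.589278441607368 0.26519571553958693
```

View pics/end.png

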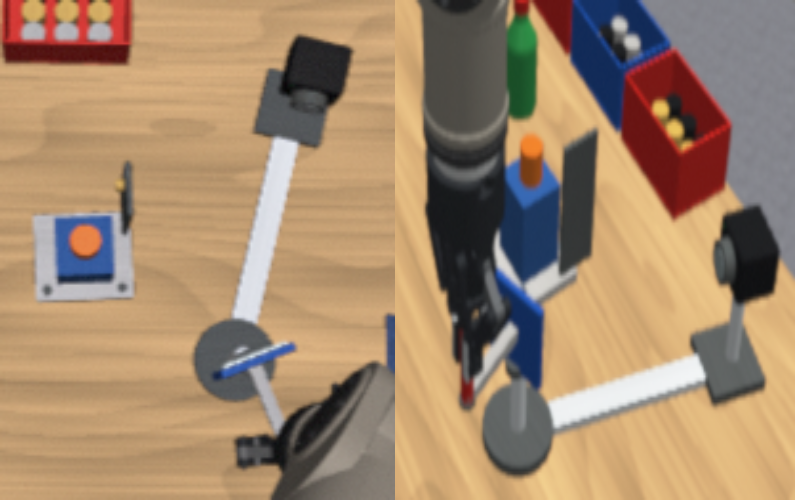

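The plug sits home in the jig, at (86,241) in the left half, and the mirror has swung with the pin held. The unit's lens front is at about (308,103) there, which is (407,179) in full-image px. One check of the lens direction follows while the mirror settles.

Call:
{"name": "play_rows", "arguments": {"motion": [[-1,0,0,0,0],[-1,0,0,0,0],[-1,0,0,0,0],[-1,0,0,0,0],[-1,0,0,0,0],[-1,0,0,0,0]]}}

```text
clock: 22.08
ee_pos: [0.4585, -0.1885, 0.1146]
tool_rot: [-3.139, -0.104, -0.005]
contact_force: [3.8, 4.1, 6.0]
opening: 0.0128
gripper_force: 30.0
```

```bash
python3 - <<'E'
from h import *
S=ctrl.get_state();p=np.array(S['ee_pos'])[:2];piv=np.array([.54,-.157]);L=onz('top',(407,179.1),.11)[:2]
ang=lambda v:np.degrees(np.arctan2(v[1],v[0]))
l=ang(L-piv);n=ang(piv-p);g=ang(np.array([.6443,-.0018])-piv);print('lens',L,l,np.linalg.norm(L-piv),'normal',n,'reflected',2*n-l,'plug',g,'miss mm',1000*.187*np.sin(np.radians(2*n-l-g)),S['gripper_force'],p)
E
```

```text
lens [ 0.78095733 -0.21403553] -13.317030042119109 0.2476156012387393 normal 21.16314591648781 reflected 55.64332187509473 plug 56.097475054449994 miss mm -1.4822340485812113 30.025445222854614 [ 0.45852258 -0.18854273]
```

The estimated miss is about 1.5 mm and the mirror is steady, so I hand in.

```bash
python3 -c "
from station import ctrl
print(ctrl.close_job())"
```

```text
the job is handed in; nothing more can be done
None
```

I handed the job in at 22 s, with no verdict shown: the orange plug is home in the jig's hole, and the gripper holds the mirror by its red handle with 30 N, the sightline passing about 1.5 mm from the plug's axis by my estimate.

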